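# Index the dosing carousel to bring the tall jar under the spout

## Task

The dosing stand in the test kitchen has a turntable with six jar seats that clicks from seat to seat. Push the turntable round by one position, in the direction that brings its tall jar under the hopper's spout, and leave it resting in its click position with the jars still standing in their seats.

Things in the scene. Friction and masses are not known exactly. Their poses are not given: they have to be found in the camera images.
- carousel (a joint): Turn of the turntable about its upright axis, rad: about 0 at the start, positive anticlockwise from above. It clicks every 1.047 rad (60 degrees). About 4 N at a post carries it over the hump half-way; it then runs on by itself into the next click position and settles within about 5 degrees. Let go before half-way, it runs back.
- hub (a point): On the turntable's axis, 135 mm above the table (height of the post tops); z up, x towards one post; turns with the turntable, an aluminium disc 294 mm across, top at 48 mm. Seats (rings 66 mm wide, 7 mm high) are 85 mm from the axis at 30, 90, .. 330 degrees from x. Short jars are fixed at 90, 210 and 330; 270 is empty. The stand is fixed, placed anew each time.
- post (a point): Centre of the top of one of six like push posts: upright steel rods 14 mm thick, 87 mm tall on the disc, tops 135 mm above the table, 135 mm from the axis, every 60 degrees, midway between the seats (this one on the hub's x axis). Push one sideways near its top, along its circle. The three posts away from the spout are free to reach all round.
- spout (a point): Centre of the lower end of the steel spout, 168 mm above the table, 85 mm from the turntable's axis, over one seat. It widens upwards to a hopper 100 mm across, held by a white column (70 x 50 mm, centred 190 mm from the axis, beyond the spout) 340 mm high overall.
- tall_jar_center (a point): Centre (half-way up) of the turntable's one tall jar: open amber glass, 52 mm across, 97 mm high, loose in its seat with 2.5 mm of play, top 145 mm above the table. It starts in the seat next to the spout's, on one side or the other. A like jar standing on the table is not meant.
- short_jar_center (a point): Centre (half-way up) of the loose short jar: open amber glass, 52 mm across, 55 mm high, in the seat on the other side of the spout's seat.
There are look-alikes about, which are no part of the job. Leave any turquoise look-alike of the part that bears tall_jar_center alone. What is shaped like the part that bears short_jar_center but blue is not meant.

How it is judged (in metres and radians):
At the end, for the whole second after the job is handed in: The turntable rests within 10 degrees of the next click position (60 degrees on from the start), the tall jar's axis is within 18 mm of the spout's, and both loose jars stand upright (within 10 degrees) down in their seats (horizontal distance between tall_jar_center and spout below 0.018 m and (value of joint carousel between 0.873 and 1.222 rad or value of joint carousel between -1.222 and -0.873 rad) and velocity of joint carousel between -0.05 and 0.05 rad/s and not (angle between tall_jar_center's own z axis and vertical above 0.17 rad) and not (horizontal distance between tall_jar_center and hub above 0.105 m) and height (world z) of tall_jar_center below 0.1025 m and not (angle between short_jar_center's own z axis and vertical above 0.17 rad) and not (horizontal distance between short_jar_center and hub above 0.105 m) and height (world z) of short_jar_center below 0.0815 m); the robot touches nothing.
It fails at once if the turntable is pushed on well past one position (value of joint carousel above 1.5 rad or value of joint carousel below -1.5 rad).
It fails at once if a loose jar on the turntable is tipped by more than 30 degrees or taken out of its seat (angle between any of tall_jar_center, short_jar_center's own z axis and vertical above 0.52 rad or horizontal distance between any of tall_jar_center, short_jar_center and hub above 0.105 m).
It also fails if it takes over 32 s, if anything falls off the work surface, if the arm or the gripper's body presses on something with over 40 N, if the wrist force passes 120 N, or if a joint passes its speed limit or range.

## Robot

A 6-joint arm with a two-finger parallel gripper is mounted at the origin on the work surface. World frame = base frame: x ahead of the robot, y to its left, z up, the work surface at z = 0. Lengths are in mm, angles in rad, forces in N, time in s.
With the tool pointing down it reaches from about 275 to 875 mm from the base axis. Payload 12.5 kg.
Tool frame: the origin (TCP) lies on the centre line of the jaws, within the pads' length; the fingertips stand env.tip_extent ahead of it and the grasp point (between the pads) lies 11 mm behind it (env.tip_extent is the distance from the TCP to the fingertips, in mm); z points along the fingers, y is the direction in which the jaws open and shut (so a half turn about z gives the same grasp; the last joint's range is limited). The gripper opens to 85 mm and grips with 20 to 120 N. Pads are 22 mm wide; open, the fingers measure 114 mm over their backs; the gripper's body (76 mm by 85 mm) begins 54 mm behind the grasp point. The pads swing forward as they close: fully open they stand 13 mm farther back than shut.
Start: joints at [1.2, 0.351, 1.652, -0, 1.139, -0.085], TCP at [155.027, 527.685, 239.29] pointing down, gripper open.
Joint ranges: [-2.75, 2.75], [-0.79, 2.1], [0.01, 2.65], [-1.57, 4.71], [0.07, 3.14], [-2.87, 2.87]. Speed limits (rad/s): [2.22, 2.22, 2.79, 3.14, 3.14, 3.14].

## Interface

Orientations are given as a rotation vector (axis times angle).
In Python, from bench import env, snapshot gives the robot as it stands. The module is installed in compiled form; this text tells all that it offers.
- The arm moves only by the tool arm_command, never from a script. Its arguments are lists of equal length, an entry for each row: "offset": the shift along the tool's x, y, z in m, a list of three; "rot": the turn, a rotation vector about the tool's x, y, z in degrees, a list of three. In form: {"offset": [[x, y, z], ...], "rot": [[rx, ry, rz], ...]}. A call has 1 to 5 rows; each row is the pose to reach, as a shift and turn from the pose commanded when the call began, along the tool's axes at that moment; what a row does not reach only later rows make up. A row lasts 1/10 s, in which the tool goes at most 50 mm and 8.59 degrees, less where a joint would pass 70% of its speed; a pose out of reach is approached as far as the arm can. A call with a gripper value outside its range is refused whole. "gripper" is the finger opening in m, from 0 to 0.0854, set as the call begins (left out, the last holds). The fingers move at their own pace and stop on an object; "grip_force" is the grip in N (left out, the last holds). Time passes only in rows, so rows that repeat a pose let the fingers close. It gives the time, the measured TCP pose, the force and the opening at its end, in the units of the state.
- env.get_obs(): the state, without advancing time (a new reading comes with each control period).
- snapshot(name): name is "side" or "top"; returns a dict with "img" (400x640x3 uint8, red, green, blue), "fx", "fy", "cx", "cy" (pixels), "R" (3x3) and "t" (3): a world point X has camera coordinates R X + t. Camera axes: x right, y down, z forward; pixel columns grow to the right and rows downward; lengths in mm; the calibration is good to about 2 mm. A picture is of the moment at which its call begins. There is no depth.
- env.job_done(): hands the job in, once; it reports no verdict.
The state is a dict: "t": time; "joint_pos": joint angles; "joint_vel": joint speeds; "joint_torque": joint torques, N m; "position": TCP position; "tool_rot": TCP orientation; "wrist_force": force on the tool from outside, world axes, zero at the start; "wrist_torque": the same for the moment, N m; "grip_width": finger opening in mm.
Only numpy, scipy, OpenCV 4.12 (cv2) and the standard library are available. Lean on these libraries where they do the work, as an engineer would, in place of code of your own. Each camera call takes 0.05 s, during which the arm holds its last target.

## Working session

There is one attempt and no reset: what is moved stays moved. The work goes in short steps, Python scripts to look and compute and a tool call to move; the robot and the scene stay as the last step left them, time stands still between calls to the robot, and variables do not carry over. Pictures are saved under pics/ and viewed, and the job is handed in when it is done.

Besides the shell and the picture viewer there is one more tool, called after "Request:" as a command line: name --argument value ..., lists and objects as JSON in quotes. arm_command: Moves the arm, as the interface text tells. Its arguments: {"type":"object","properties":{"offset":{"type":"array","items":{"type":"array","items":{"type":"number"}}},"rot":{"type":"array","items":{"type":"array","items":{"type":"number"}}},"gripper":{"type":"number"},"grip_force":{"type":"number"}},"required":["offset","rot"]}

```bash
mkdir -p pics; python3 - <<'E'
from bench import env,snapshot
import cv2,numpy as np,pickle
o=env.get_obs();print(o['t'],o['position'],o['tool_rot'],o['grip_width'],env.tip_extent)
for n in("side","top"):
    s=snapshot(n);cv2.imwrite(f"pics/{n}0.png",s["img"][:,:,::-1]);pickle.dump(s,open(n+"0.pkl","wb"))
    print(n,s['fx'],s['fy'],s['cx'],s['cy'],np.round(s['R'],4).tolist(),np.round(s['t'],1), np.round(-s['R'].T@s['t']))
E
```

```text
0.0 [154.9031756  527.39982713 238.73660699] [-4.47345785e-01 -3.10927922e+00  1.82503245e-03] 85.02083877176672 8.0
side 482.1323360863701 482.1323360863701 320.42730424907535 209.57999719706535 [[0.9219, -0.3873, -0.0062], [-0.2929, -0.6865, -0.6655], [0.2535, 0.6154, -0.7463]] [-480.7  332.5 1034.6] [ 278. -595.  990.]
top 379.36437525509353 379.36437525509353 316.499811906848 197.32888366832915 [[-0.0152, -0.9998, -0.0151], [-0.9979, 0.0161, -0.0629], [0.0631, 0.0141, -0.9979]] [137.7 586.9 986.2] [ 526.  114. 1023.]
```

View pics/side0.png

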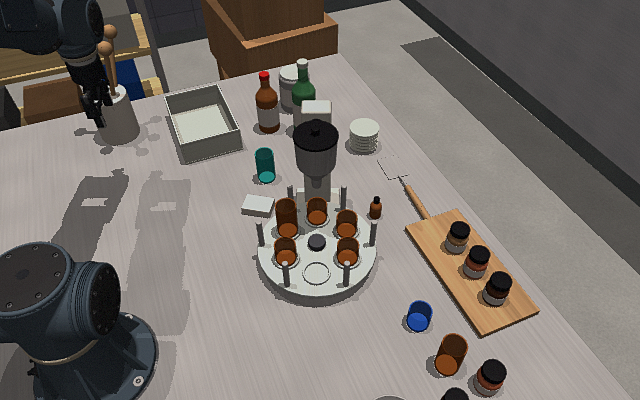

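View pics/top0.png

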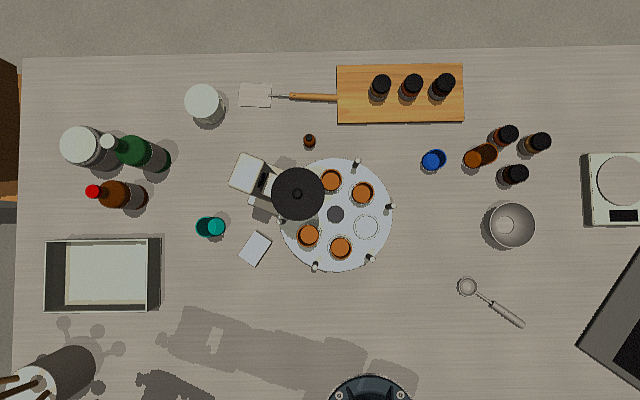

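```bash
python3 - <<'E'
import cv2
a=cv2.imread("pics/side0.png")[110:310,230:410];b=cv2.imread("pics/top0.png")[140:290,220:410]
cv2.imwrite("pics/sc.png",cv2.resize(a,None,fx=3,fy=3,interpolation=cv2.INTER_CUBIC)[:600])
cv2.imwrite("pics/tc.png",cv2.resize(b,None,fx=4,fy=4,interpolation=cv2.INTER_CUBIC)[:600])
E
```

```text
(no output)
```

View pics/sc.png

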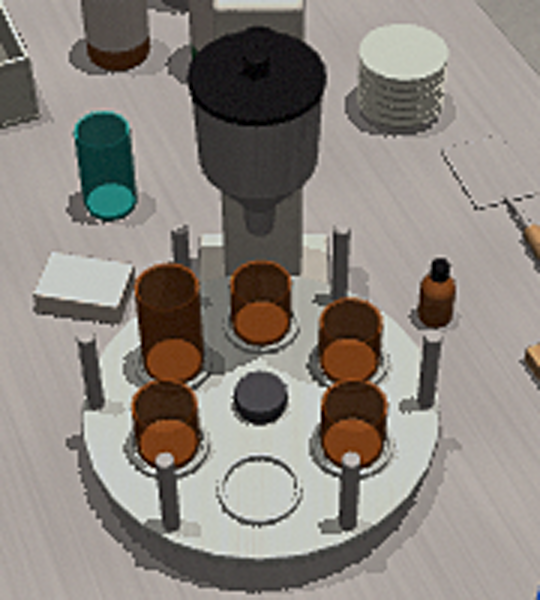

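View pics/tc.png

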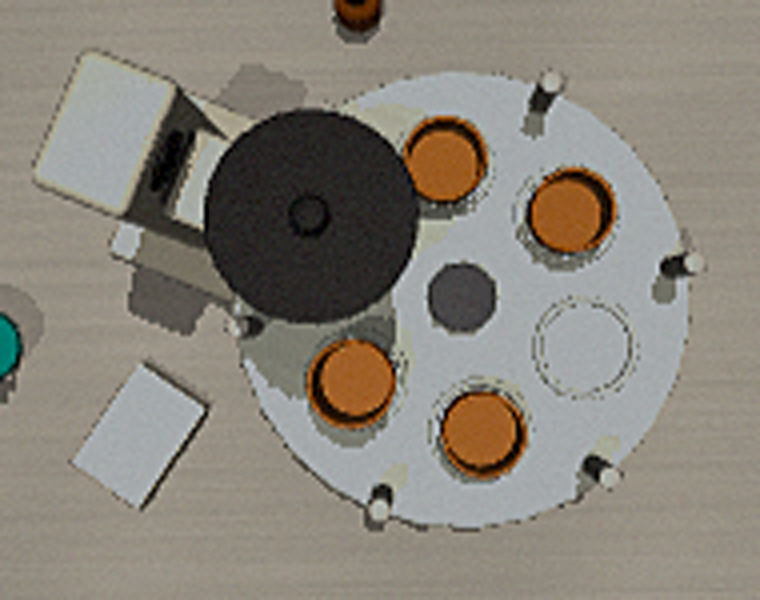

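```bash
cat > h.py <<'E'
import numpy as np,pickle
from scipy.optimize import least_squares
def ray(s,u,v,z):
    d=s['R'].T@np.array([(u-s['cx'])/s['fx'],(v-s['cy'])/s['fy'],1]);c=-s['R'].T@s['t']
    return (c+d*(z-c[2])/d[2])
def proj(s,X):
    p=s['R']@X+s['t'];return np.array([s['fx']*p[0]/p[2]+s['cx'],s['fy']*p[1]/p[2]+s['cy']])
E
python3 - <<'E'
from h import *
T=pickle.load(open('top0.pkl','rb'));S=pickle.load(open('side0.pkl','rb'))
tp=[(552,81),(695,262),(609,475),(380,511),(238,324)]
sp=[(165,461),(350,461),(431,339),(87,339),(341,232),(180,231)]
for n,s,pp in(('top',T,[(a/4-.4+220,b/4-.4+140) for a,b in tp]),('side',S,[(a/3-.3+230,b/3-.3+110) for a,b in sp])):
    P=np.array([ray(s,u,v,135)[:2] for u,v in pp])
    def f(q):
        d=P-q[:2];r=np.hypot(*d.T);a=np.arctan2(d[:,1],d[:,0])-q[2]
        return np.r_[r-135,135*((a+np.pi/6)%(np.pi/3)-np.pi/6)]
    best=min((least_squares(f,[*P.mean(0),k]) for k in np.linspace(0,1,5)),key=lambda r:r.cost)
    print(n,P.round(),best.x[:2].round(1),np.degrees(best.x[2])%60,best.fun.round(1))
    for u,v,n2 in ([(352,382,'tall'),(312,215,'hopper')] if n=='top' else []): print(n2,ray(s,u/4+220,v/4+140,140 if n2=='tall' else 335))
E
```

```text
top [[669.  29.]
 [561. -52.]
 [438.   1.]
 [419. 134.]
 [529. 215.]] [544.5  81.4] 37.02796498099163 [-0.1 -0.2 -1.3  0.9 -0.3 -0.2 -0.4  0.3  0.8 -0.5]
tall [493.00011839 147.81421415 140.        ]
hopper [576.10393908 157.58195566 335.        ]
side [[437.  -3.]
 [560. -55.]
 [666.  25.]
 [421. 129.]
 [650. 158.]
 [528. 211.]] [543.8  77.6] 36.90895365954614 [-1.7 -1.6 -2.  -1.8 -1.9 -0.7  0.2  0.2 -0.4  0.4  0.  -0.5]
```

```bash
cat >> h.py <<'E'
from scipy.spatial.transform import Rotation as Ro
HUB=np.array([544.,79.5])
def off(o,targets):
    "targets: list (ang deg on post circle, z, toolyaw of y axis deg[, radius]) -> tool offset m, rot deg"
    R=Ro.from_rotvec(o['tool_rot']);p=np.array(o['position'])
    for a,z,yaw,*r in targets:
        t=np.radians(a);X=np.r_[HUB+(r[0] if r else 135)*np.array([np.cos(t),np.sin(t)]),z]
        y=np.array([np.cos(np.radians(yaw)),np.sin(np.radians(yaw)),0]);zz=np.array([0,0,-1.]);M=np.c_[np.cross(y,zz),y,zz]
        print(a,X.round(),'off',(R.inv().apply(X-p)/1000).round(4).tolist(),'rot',np.degrees((R.inv()*Ro.from_matrix(M)).as_rotvec()).round(1).tolist())
E
python3 - <<'E'
from h import *
from bench import env
o=env.get_obs();print(o['position'],o['wrist_force'])
off(o,[(235,239,112),(235,120,112)])
E
```

```text
[154.91928913 527.42910228 238.82980229] [ 0.10376775  0.16003793 -0.19117782]
235 [467. -31. 239.] off [-0.4565, -0.448, 0.0003] rot [-0.1, -0.0, -38.4]
235 [467. -31. 120.] off [-0.4565, -0.4479, 0.1193] rot [-0.1, -0.0, -38.4]
```

Candidates for the tall jar, in top-view pixels:
- Amber jar in a turntable seat at (308,235). In the side view at (287,218) it is clearly taller than the others.
- Loose short jar at (331,180).
- Turquoise jar at (211,227).
- Amber jar standing on the table at (480,157).
- Blue jar at (433,160).

I choose (308,235), the tall jar on the turntable. It sits at 127° and the spout is at 67°, so the turntable must turn clockwise. I'll push the post at 217°.

Request:
arm_command --offset '[[-0.456,-0.448,0],[-0.456,-0.448,0],[-0.456,-0.448,0],[-0.456,-0.448,0],[-0.456,-0.448,0]]' --rot '[[0,0,-38.4],[0,0,-38.4],[0,0,-38.4],[0,0,-38.4],[0,0,-38.4]]' --gripper 0.0

```text
t: 0.6
position: [269.6, 322.8, 239.3]
tool_rot: [0.603, -3.083, 0.0]
wrist_force: [1.1, 0.2, 0.4]
grip_width: 11.9
```

```bash
python3 - <<'E'
from h import *
from bench import env
o=env.get_obs();print(o['t'],o['position'],o['wrist_force'],o['grip_width'],env.tip_extent)
off(o,[(235,239,112),(235,120,112)])
E
```

```text
0.6 [269.64109411 322.78958443 239.32901173] [1.06351561 0.15317949 0.36428856] 11.93549396003928 8.0
235 [467. -31. 239.] off [-0.049, -0.402, 0.0003] rot [-0.0, -0.0, 0.1]
235 [467. -31. 120.] off [-0.049, -0.402, 0.1193] rot [-0.0, -0.0, 0.1]
```

Request:
arm_command --offset '[[-0.049,-0.402,0],[-0.049,-0.402,0],[-0.049,-0.402,0],[-0.049,-0.402,0],[-0.049,-0.402,0]]' --rot '[[0,0,0],[0,0,0],[0,0,0],[0,0,0],[0,0,0]]'

```text
t: 1.1
position: [390.0, 103.1, 239.5]
tool_rot: [-0.594, 3.085, 0.0]
wrist_force: [0.5, 0.9, -0.3]
grip_width: -0.1
```

```bash
python3 - <<'E'
from h import *
from bench import env
o=env.get_obs();print(o['t'],o['position'],o['wrist_force'],o['grip_width'],env.tip_extent)
off(o,[(235,239,112),(235,120,112)])
E
```

```text
1.1 [390.03579152 103.09309951 239.5356948 ] [ 0.48080178  0.89701348 -0.30096579] -0.14740451423475218 8.0
235 [467. -31. 239.] off [-0.0212, -0.153, 0.0006] rot [-0.0, 0.0, -0.2]
235 [467. -31. 120.] off [-0.0212, -0.153, 0.1196] rot [-0.0, 0.0, -0.2]
```

Request:
arm_command --offset '[[-0.021,-0.153,0],[-0.021,-0.153,0],[-0.021,-0.153,0],[-0.021,-0.153,0],[-0.021,-0.153,0]]' --rot '[[0,0,0],[0,0,0],[0,0,0],[0,0,0],[0,0,0]]'

```text
t: 1.6
position: [465.8, -30.0, 238.9]
tool_rot: [0.59, -3.084, -0.001]
wrist_force: [-0.6, 0.2, 0.4]
grip_width: 0.1
```

```bash
python3 - <<'E'
from h import *
from bench import env,snapshot
import cv2
o=env.get_obs();print(o['t'],o['position'],o['wrist_force'],o['grip_width'],env.tip_extent)
off(o,[(235,239,112),(235,120,112)])
s=snapshot('side');print(proj(s,np.r_[o['position'][:2],o['position'][2]-8]))
cv2.imwrite('pics/s1.png',cv2.resize(s['img'][60:310,210:430,::-1],None,fx=2.4,fy=2.4))
E
```

```text
1.6 [465.83958371 -29.95511373 238.92608588] [-0.64957296  0.16775236  0.38645487] 0.10044863680007414 8.0
235 [467. -31. 239.] off [-0.0003, -0.0013, -0.0001] rot [0.0, -0.1, -0.3]
235 [467. -31. 120.] off [-0.0004, -0.0014, 0.1189] rot [0.0, -0.1, -0.3]
[299.85326193 241.14164825]
```

View pics/s1.png

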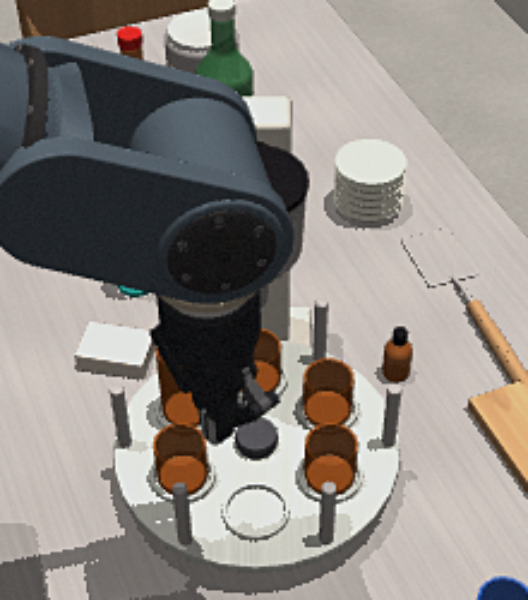

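The fingertip shows at crop (215,432), where the calibration predicts it, above the clear gap behind the post. I'm descending now.

Request:
arm_command --offset '[[0,0,0.03],[0,0,0.06],[0,0,0.09],[0,0,0.119],[0,0,0.119]]' --rot '[[0,0,0],[0,0,0],[0,0,0],[0,0,0],[0,0,0]]'

```text
t: 2.15
position: [463.5, -27.5, 118.0]
tool_rot: [0.596, -3.079, -0.003]
wrist_force: [-0.9, 0.3, 0.3]
grip_width: -0.3
```

```bash
python3 - <<'E'
from h import *
from bench import env,snapshot
import cv2
o=env.get_obs();print(o['t'],o['position'],o['wrist_force'])
off(o,[(a,120,112) for a in (232,229,226,223,220,217,214,211,208,205)])
s=snapshot('side')
cv2.imwrite('pics/s2.png',cv2.resize(s['img'][60:310,210:430,::-1],None,fx=2.4,fy=2.4))
E
```

```text
2.15 [463.46556401 -27.48029587 117.96841089] [-0.93694916  0.34866172  0.28344083]
232 [461. -27. 120.] off [0.0022, 0.0015, -0.002] rot [0.2, -0.3, -0.1]
229 [455. -22. 120.] off [0.0056, 0.0077, -0.002] rot [0.2, -0.3, -0.1]
226 [450. -18. 120.] off [0.0086, 0.0141, -0.0019] rot [0.2, -0.3, -0.1]
223 [445. -13. 120.] off [0.0113, 0.0206, -0.0019] rot [0.2, -0.3, -0.1]
220 [441.  -7. 120.] off [0.0137, 0.0273, -0.0019] rot [0.2, -0.3, -0.1]
217 [436.  -2. 120.] off [0.0157, 0.0341, -0.0018] rot [0.2, -0.3, -0.1]
214 [432.   4. 120.] off [0.0174, 0.0409, -0.0018] rot [0.2, -0.3, -0.1]
211 [428.  10. 120.] off [0.0187, 0.0479, -0.0018] rot [0.2, -0.3, -0.1]
208 [425.  16. 120.] off [0.0196, 0.0549, -0.0018] rot [0.2, -0.3, -0.1]
205 [422.  22. 120.] off [0.0202, 0.0619, -0.0017] rot [0.2, -0.3, -0.1]
```

View pics/s2.png

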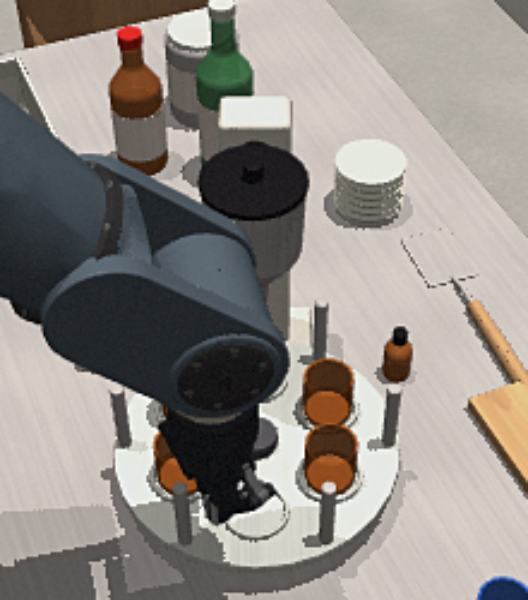

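The tip is at crop (215,515), beside the target post, whose top is at (182,488). Now I'm pushing along the circle.

Request:
arm_command --offset '[[0.003,0.003,0],[0.0055,0.0075,0],[0.0085,0.014,0],[0.0113,0.0206,0],[0.0137,0.0273,0]]' --rot '[[0,0,0],[0,0,0],[0,0,0],[0,0,0],[0,0,0]]'

```text
t: 2.7
position: [442.8, -8.5, 120.9]
tool_rot: [-0.594, 3.084, -0.001]
wrist_force: [1.2, -1.9, 0.4]
grip_width: 0.3
```

```bash
cat > st.py <<'E'
from h import *
from bench import env,snapshot
import cv2,sys
o=env.get_obs();p=o['position'];d=p[:2]-HUB;a=np.degrees(np.arctan2(d[1],d[0]))%360
print(o['t'],p.round(1),o['wrist_force'].round(1),'ang',a,'r',np.hypot(*d))
off(o,[(a-k,120,112) for k in (2,4,6,8,10,12,14,16)])
if len(sys.argv)>1:
    s=snapshot('side');cv2.imwrite(f'pics/{sys.argv[1]}.png',cv2.resize(s['img'][60:310,210:430,::-1],None,fx=2.4,fy=2.4))
E
python3 st.py s3
```

```text
2.7 [442.8  -8.5 120.9] [ 1.2 -1.9  0.4] ang 221.0107553590136 r 134.06721395265598
219.0107553590136 [439.  -5. 120.] off [0.0024, 0.0042, 0.0009] rot [-0.0, 0.1, -0.2]
217.0107553590136 [436.  -2. 120.] off [0.0037, 0.0087, 0.0009] rot [-0.0, 0.1, -0.2]
215.0107553590136 [433.   2. 120.] off [0.0048, 0.0133, 0.0009] rot [-0.0, 0.1, -0.2]
213.0107553590136 [431.   6. 120.] off [0.0058, 0.0179, 0.0009] rot [-0.0, 0.1, -0.2]
211.0107553590136 [428.  10. 120.] off [0.0067, 0.0225, 0.0009] rot [-0.0, 0.1, -0.2]
209.0107553590136 [426.  14. 120.] off [0.0073, 0.0272, 0.0009] rot [-0.0, 0.1, -0.2]
207.0107553590136 [424.  18. 120.] off [0.0078, 0.0319, 0.0009] rot [-0.0, 0.1, -0.2]
205.0107553590136 [422.  22. 120.] off [0.0082, 0.0366, 0.0009] rot [-0.0, 0.1, -0.2]
```

View pics/s3.png

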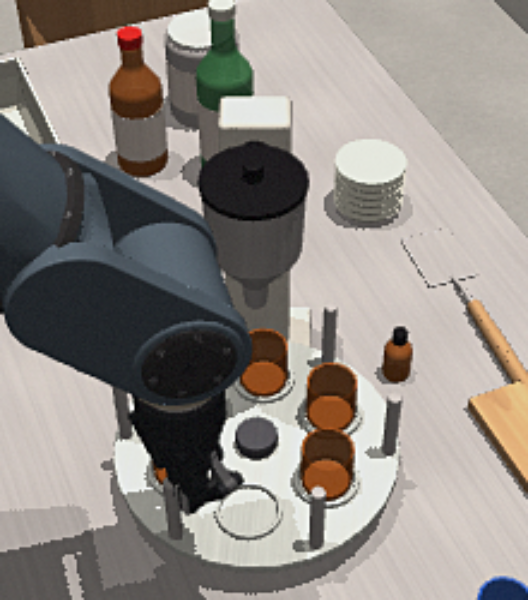

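The turntable is moving: the near-right post went from (328,488) to (317,492), at about 2 N. I'm continuing.

Request:
arm_command --offset '[[0.0024,0.0042,0],[0.0037,0.0087,0],[0.0048,0.0133,0],[0.0058,0.0179,0],[0.0067,0.0225,0]]' --rot '[[0,0,0],[0,0,0],[0,0,0],[0,0,0],[0,0,0]]'

```text
t: 3.25
position: [428.4, 9.8, 120.5]
tool_rot: [-0.594, 3.085, -0.0]
wrist_force: [2.4, -0.7, 0.8]
grip_width: -0.1
```

```bash
python3 st.py
```

```text
3.25 [428.4   9.8 120.5] [ 2.4 -0.7  0.8] ang 211.09902051694152 r 134.98687653414322
209.09902051694152 [426.  14. 120.] off [0.0007, 0.0047, 0.0005] rot [-0.0, 0.0, -0.2]
207.09902051694152 [424.  18. 120.] off [0.0012, 0.0093, 0.0005] rot [-0.0, 0.0, -0.2]
205.09902051694152 [422.  22. 120.] off [0.0016, 0.014, 0.0005] rot [-0.0, 0.0, -0.2]
203.09902051694152 [420.  27. 120.] off [0.0018, 0.0188, 0.0005] rot [-0.0, 0.0, -0.2]
201.09902051694152 [418.  31. 120.] off [0.0018, 0.0235, 0.0005] rot [-0.0, 0.0, -0.2]
199.09902051694152 [416.  35. 120.] off [0.0016, 0.0282, 0.0005] rot [-0.0, 0.0, -0.2]
197.09902051694152 [415.  40. 120.] off [0.0013, 0.0329, 0.0005] rot [-0.0, 0.0, -0.2]
195.09902051694152 [414.  44. 120.] off [0.0009, 0.0376, 0.0005] rot [-0.0, 0.0, -0.2]
```

Request:
arm_command --offset '[[0.0007,0.0047,0],[0.0012,0.0093,0],[0.0016,0.014,0],[0.0018,0.0188,0],[0.0018,0.0235,0]]' --rot '[[0,0,0],[0,0,0],[0,0,0],[0,0,0],[0,0,0]]'

```text
t: 3.75
position: [418.2, 31.0, 120.5]
tool_rot: [-0.594, 3.084, -0.0]
wrist_force: [4.6, -3.1, -0.3]
grip_width: -0.1
```

```bash
python3 st.py s4
```

```text
3.75 [418.2  31.  120.5] [ 4.6 -3.1 -0.3] ang 201.1027416277411 r 134.83261891047096
199.1027416277411 [416.  35. 120.] off [0.0, 0.0047, 0.0005] rot [-0.0, 0.0, -0.2]
197.1027416277411 [415.  40. 120.] off [-0.0003, 0.0094, 0.0005] rot [-0.0, 0.0, -0.2]
195.1027416277411 [414.  44. 120.] off [-0.0007, 0.0141, 0.0005] rot [-0.0, 0.0, -0.2]
193.1027416277411 [413.  49. 120.] off [-0.0014, 0.0188, 0.0005] rot [-0.0, 0.0, -0.2]
191.1027416277411 [412.  54. 120.] off [-0.0022, 0.0234, 0.0005] rot [-0.0, 0.0, -0.2]
189.1027416277411 [411.  58. 120.] off [-0.0031, 0.028, 0.0005] rot [-0.0, 0.0, -0.2]
187.1027416277411 [410.  63. 120.] off [-0.0042, 0.0326, 0.0005] rot [-0.0, 0.0, -0.2]
185.1027416277411 [410.  67. 120.] off [-0.0055, 0.0371, 0.0005] rot [-0.0, 0.0, -0.2]
```

View pics/s4.png

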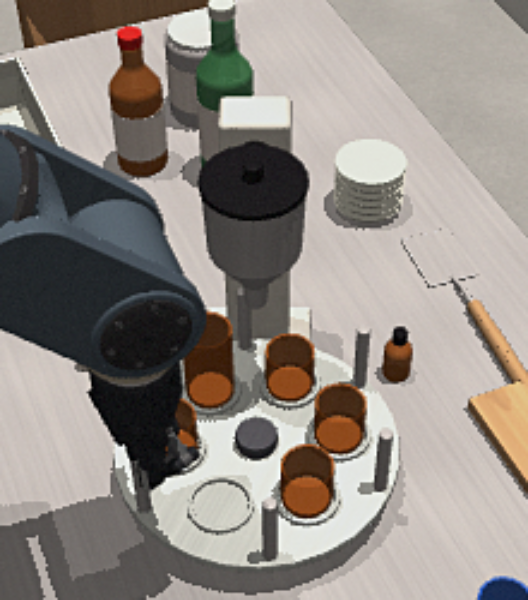

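The turntable is about 25° round and the jars are upright. I'm pushing on over the hump, with slightly more outward bias.

Request:
arm_command --offset '[[0.001,0.0047,0],[0.002,0.0094,0],[0.0015,0.014,0],[0.001,0.0188,0],[0.001,0.0188,0]]' --rot '[[0,0,1],[0,0,2],[0,0,4],[0,0,6],[0,0,6]]'

```text
t: 4.3
position: [409.3, 48.2, 120.2]
tool_rot: [0.431, -3.11, -0.001]
wrist_force: [0.4, 0.2, 0.2]
grip_width: -0.3
```

```bash
python3 st.py s5
```

```text
4.3 [409.3  48.2 120.2] [0.4 0.2 0.2] ang 193.07777179024197 r 138.31388577555484
191.07777179024197 [412.  54. 120.] off [-0.0036, 0.0045, 0.0002] rot [0.0, -0.1, -6.2]
189.07777179024197 [411.  58. 120.] off [-0.0041, 0.0092, 0.0002] rot [0.0, -0.1, -6.2]
187.07777179024197 [410.  63. 120.] off [-0.0047, 0.0139, 0.0002] rot [0.0, -0.1, -6.2]
185.07777179024197 [410.  68. 120.] off [-0.0055, 0.0185, 0.0002] rot [0.0, -0.1, -6.2]
183.07777179024197 [409.  72. 120.] off [-0.0065, 0.0232, 0.0002] rot [0.0, -0.1, -6.2]
181.07777179024197 [409.  77. 120.] off [-0.0076, 0.0277, 0.0002] rot [0.0, -0.1, -6.2]
179.07777179024197 [409.  82. 120.] off [-0.0089, 0.0323, 0.0002] rot [0.0, -0.1, -6.2]
177.07777179024197 [409.  86. 120.] off [-0.0103, 0.0368, 0.0002] rot [0.0, -0.1, -6.2]
```

View pics/s5.png

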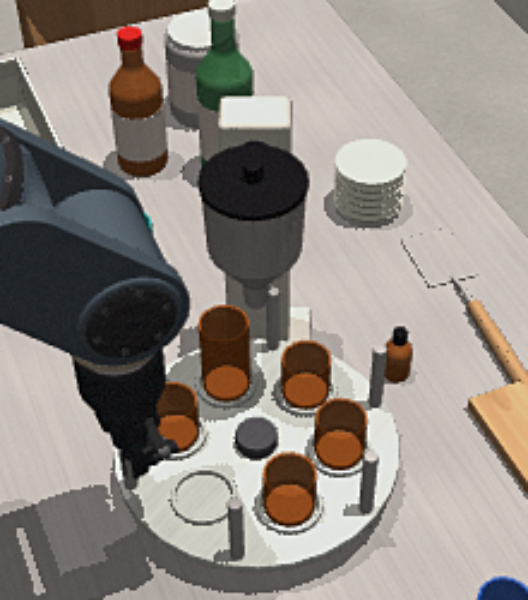

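Contact force is about zero, so the turntable seems to be running by itself. I'm holding and watching.

Request:
arm_command --offset '[[0,0,0],[0,0,0],[0,0,0],[0,0,0],[0,0,0]]' --rot '[[0,0,0],[0,0,0],[0,0,0],[0,0,0],[0,0,0]]'

```text
t: 4.85
position: [410.1, 47.7, 120.4]
tool_rot: [0.432, -3.112, 0.0]
wrist_force: [0.3, -1.2, -0.3]
grip_width: -0.2
```

```bash
python3 st.py s6
```

```text
4.85 [410.1  47.7 120.4] [ 0.3 -1.2 -0.3] ang 193.36705661275437 r 137.5798092489156
191.36705661275437 [412.  53. 120.] off [-0.0029, 0.0046, 0.0004] rot [0.0, -0.0, -6.2]
189.36705661275437 [411.  58. 120.] off [-0.0033, 0.0093, 0.0004] rot [0.0, -0.0, -6.2]
187.36705661275437 [410.  62. 120.] off [-0.0039, 0.014, 0.0004] rot [0.0, -0.0, -6.2]
185.36705661275437 [410.  67. 120.] off [-0.0047, 0.0186, 0.0004] rot [0.0, -0.0, -6.2]
183.36705661275437 [409.  72. 120.] off [-0.0056, 0.0232, 0.0004] rot [0.0, -0.0, -6.2]
181.36705661275437 [409.  76. 120.] off [-0.0067, 0.0278, 0.0004] rot [0.0, -0.0, -6.2]
179.36705661275437 [409.  81. 120.] off [-0.008, 0.0323, 0.0004] rot [0.0, -0.0, -6.2]
177.36705661275437 [409.  86. 120.] off [-0.0094, 0.0368, 0.0004] rot [0.0, -0.0, -6.2]
```

View pics/s6.png

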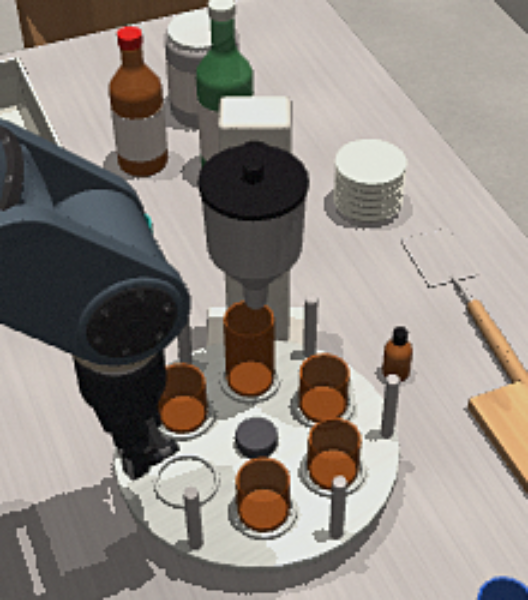

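The tall jar is now nearly under the spout and the post has left the finger. I'm lifting straight up.

Request:
arm_command --offset '[[0,0,0],[0,0,-0.02],[0,0,-0.05],[0,0,-0.08],[0,0,-0.11]]' --rot '[[0,0,0],[0,0,0],[0,0,0],[0,0,0],[0,0,0]]'

```text
t: 5.4
position: [409.9, 47.8, 231.6]
tool_rot: [0.432, -3.112, -0.0]
wrist_force: [0.4, 0.6, -0.4]
grip_width: 0.2
```

Request:
arm_command --offset '[[0.03,-0.03,-0.03],[0.06,-0.06,-0.03],[0.06,-0.09,-0.03],[0.06,-0.09,-0.03],[0.06,-0.09,-0.03]]' --rot '[[0,0,0],[0,0,0],[0,0,0],[0,0,0],[0,0,0]]'

```text
t: 5.9
position: [376.8, -55.4, 260.4]
tool_rot: [0.43, -3.112, -0.0]
wrist_force: [0.5, 0.5, -0.0]
grip_width: 0.2
```

Request:
arm_command --offset '[[0,0,0],[0,0,0],[0,0,0],[0,0,0],[0,0,0]]' --rot '[[0,0,0],[0,0,0],[0,0,0],[0,0,0],[0,0,0]]'

```text
t: 6.4
position: [377.0, -55.0, 260.4]
tool_rot: [0.433, -3.112, -0.0]
wrist_force: [0.3, 0.8, -0.3]
grip_width: -0.1
```

```bash
python3 - <<'E'
from h import *
from bench import env,snapshot
import cv2
o=env.get_obs();print(o['t'],o['position'],o['wrist_force'])
s=snapshot('side');cv2.imwrite('pics/s7.png',cv2.resize(s['img'][110:310,230:410,::-1],None,fx=3,fy=3,interpolation=cv2.INTER_CUBIC));s=snapshot('top');cv2.imwrite('pics/t7.png',cv2.resize(s['img'][140:290,220:410,::-1],None,fx=4,fy=4,interpolation=cv2.INTER_CUBIC))
E
```

```text
6.4 [376.95569329 -54.95593588 260.43121907] [ 0.32057364  0.7515443  -0.3259766 ]
```

View pics/s7.png

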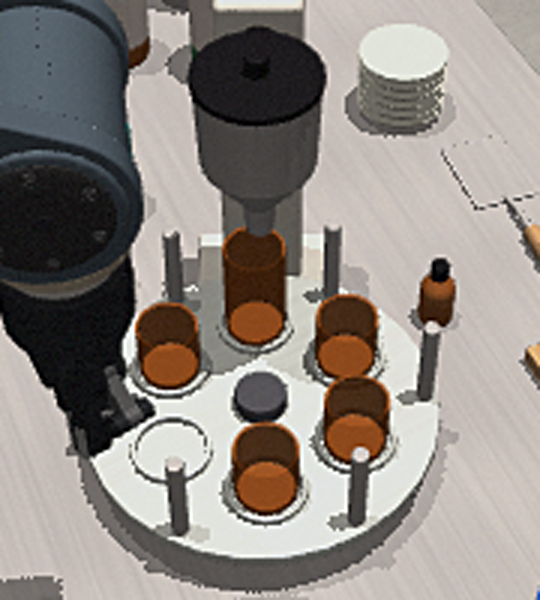

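View pics/t7.png

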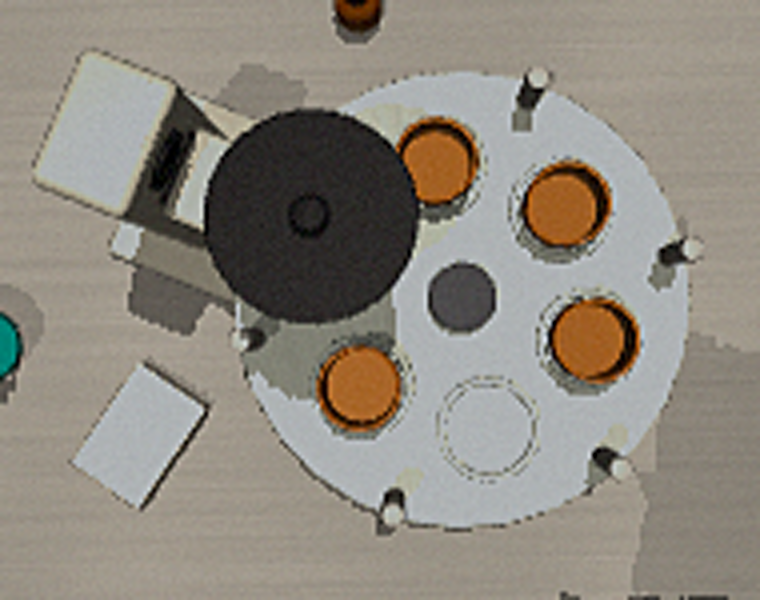

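Request:
arm_command --offset '[[0,0,0],[0,0,0],[0,0,0],[0,0,0],[0,0,0]]' --rot '[[0,0,0],[0,0,0],[0,0,0],[0,0,0],[0,0,0]]'

```text
t: 7.0
position: [376.9, -55.2, 260.4]
tool_rot: [0.432, -3.112, -0.0]
wrist_force: [-0.2, -0.5, -0.5]
grip_width: 0.1
```

```bash
python3 - <<'E'
from h import *
from bench import env,snapshot
import cv2
s=snapshot('top');b=cv2.resize(s['img'][140:290,220:410,::-1],None,fx=4,fy=4,interpolation=cv2.INTER_CUBIC)
a=cv2.imread('pics/t7.png');print('maxdiff',np.abs(a.astype(int)-b).max(),(np.abs(a.astype(int)-b).max(2)>40)[:, :540].sum())
for u,v in [(537,77),(695,248),(619,467),(392,515)]:
    P=ray(s,u/4-.4+220,v/4-.4+140,135)[:2]-np.array([544.5,81.4]);print(np.degrees(np.arctan2(P[1],P[0]))%60,np.hypot(*P))
E
```

```text
maxdiff 99 18
40.839089649978945 134.076050743235
40.268651409826106 136.21710729411618
40.313856501562924 133.8324720225743
40.45566792978133 135.65493866623328
```

```bash
python3 -c "
from bench import env
print(env.job_done())"
```

```text
the job is handed in; nothing more can be done
None
```

I turned the turntable one position clockwise, which brought the tall jar under the spout, and handed the job in after about 7 s of the 32 s. I did this by pushing the post at 217° with the closed fingers, over the half-way hump. The turntable then ran on by itself, and I lifted the arm clear.

**Last checks:**
- **Turn:** from the top picture the turntable sits at about −56.5°, which is 3.5° short of the click position and within the 10° allowed.
- **At rest:** two top pictures 0.6 s apart were practically the same.
- **Jars:** all of them look upright and down in their seats. I work out the tall jar's axis at about 5 to 8 mm from the spout's, against the 18 mm limit. I couldn't measure that in the top picture, because the hopper hides the jar.
- **Arm:** the tool was clear at a height of 260 mm, with a wrist force under 1 N. The highest reading I saw while pushing was about 5.5 N.

**Disagreement:** the two cameras placed the hub about 4 mm apart (y of 81.4 and 77.6 mm), so I used the mean. No check failed.

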